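# Seat the slotted test arbor in the bench spindle

### The job

Take the slotted arbor with the brass hexagon out of the blue rack and put its tapered shank into the upright spindle. Turn it gently under light pressure until the slots of its flange drop over the two brass dogs, then push it fully home until the flange sits flat on the spindle face, without ever forcing or slamming it, and let go. Leave the other tools where they are.

Things in the scene. Friction and masses are not known exactly. Their poses are not given: they have to be found in the camera images.
- arbor: loose steel arbor, 0.45 to 0.7 kg, upright in one of the three rack holes (which one varies). Origin: centre of its flange's underside, z up its axis. Flange: dark, 64 mm diameter, 12 mm thick, with two notches cut right through and open at the rim on the arbor's +x and -x sides, each 13 mm wide from 20 mm radius outward
- arbor_hex (a point): point on the arbor's axis, 34 mm above its origin, a good height to grip the brass hexagon: 30 mm across flats, from 12 to 54 mm above the origin, flats facing the arbor's +x, -x and every 60 degrees from there. A round pilot, 18 mm diameter, stands on it up to 68 mm. Axes as the arbor's
- arbor_tip (a point): lower end of the arbor's tapered round shank, 48 mm below the arbor's origin: 17 mm diameter here, 33 mm at the flange. Axes as the arbor's
- spindle_mouth (a point): centre of the upright spindle's flat top face, 110 mm above the table; z up, x towards one of two opposite blue marks on the housing. Tapered bore matching the shank, 34 mm diameter here. Two opposite brass dogs stand on the face: 10 mm wide, 10 mm high, 23 to 32 mm from the axis; the line through them is within 0.28 rad either way of this x axis, not measured: look or feel for it
- spindle: the fixed spindle housing, 100 mm diameter on a base of 144 mm; origin under its centre. Its nose with the dogs can turn 0.9 rad either way from the marks, but stiffly (0.3 N m): it stays put under a light touch (5 N), a heavy one drags it. Standing on the dogs the arbor's flange is 10 mm above the face. Taper and dogs bear 60 N in all (the taper wedges): keep the push under 30 N, also sideways
- spindle_plug (a point): axis point 43 mm below the spindle face: top of a stiff plug in the bore. When the notches meet the dogs the arbor drops 5 mm and its tip stands on this plug, flange 5 mm above the face. The plug yields to about 12 N downward (arbor's weight counts) and does not spring back: push it down these last 5 mm until the flange meets the face
- rack: blue steel rack fixed to the table, top plate 100 x 290 mm, 12 mm thick, its top 70 mm above the table; three through holes 39 mm diameter on its y axis, at -95, 0 and +95 mm. Origin: under its centre at table height; z up
- centre: bystander: a bare steel pointed centre standing in another rack hole, flange 52 mm diameter, 60 mm high above the plate; origin at the plate's top
- chuck: bystander: a dark drill chuck standing in the remaining rack hole, 48 mm diameter, 58 mm high above the plate; origin at the plate's top
- magbase: bystander: a blue and black magnetic base, 50 x 60 x 50 mm with a 50 mm upright pin; origin under its centre
- spanner: bystander: a steel spanner 170 mm long lying on the table along its x axis; origin under its middle
Mind the look-alikes: they are no part of the job. What is shaped like the arbor but green or orange is not meant.

How it is judged:
On the way, in this order (a step that is already met when the one before it is completed fails the run):
1. the arbor is lifted clear of the rack (height (world z) of arbor above 0.15 m), for 0.1 s.
2. its shank is in the spindle's taper, flange less than 25 mm above the face (horizontal distance between arbor and spindle_mouth below 0.008 m and z of arbor in the frame of spindle_mouth below 0.025 m), for 0.1 s.
At the end, for the whole second after the job is handed in: the arbor stands released and still in the spindle with its flange underside within 1.5 mm of the spindle face (so its notches are over the dogs), within 2 mm of the axis and within 0.03 rad of upright; the other tools are where they were (z of arbor in the frame of spindle_mouth between -0.003 and 0.0015 m and horizontal distance between arbor and spindle_mouth below 0.002 m and angle between arbor's own z axis and vertical below 0.03 rad and linear speed of arbor below 0.01 m/s); the robot touches nothing.
It fails at once if arbor and spindle pressed or knocked together with more than 60 N, all their contacts summed (contact force between arbor and spindle above 60 N).
It fails at once if another tool moved by more than 20 mm (distance of any of centre, chuck, magbase, spanner from where it was at the start of the episode above 0.02 m).
It also fails if it takes over 72 s, if anything falls off the work surface, if the arm or the gripper's body presses on something with over 40 N, if the wrist force passes 120 N, or if a joint passes its speed limit or range.

### The arm

A 6-joint arm with a two-finger parallel gripper is mounted at the origin on the work surface. World frame = base frame: x ahead of the robot, y to its left, z up, the work surface at z = 0. Lengths are in m, angles in rad, forces in N, time in s.
With the tool pointing down it reaches from about 0.35 to 0.85 m from the base axis. Payload 8.1 kg.
Tool frame: the origin (TCP) lies on the mounting face of the last link; the fingertips stand 186 mm ahead of it and the grasp point (between the pads) lies 167 mm ahead of it; z points along the fingers, y is the line along which they close (so a half turn about z gives the same grasp; the last joint's range is limited). The gripper opens to 93 mm and grips with 3 to 60 N. Pads are 15 mm wide; open, the fingers measure 128 mm over their backs; the gripper's body (75 mm by 188 mm) begins 65 mm behind the grasp point.
Start: joints at [-0.085, 0.13, 1.488, -0, 1.523, -0.085], TCP at [0.6, 0, 0.405] pointing down, gripper open.
Joint ranges: [-2.96, 2.96], [-0.89, 2.26], [0.02, 2.5], [-1.34, 4.48], [0, 2.73], [-2.66, 2.66]. Speed limits (rad/s): [2.39, 2.39, 2.79, 3.14, 3.14, 3.14].

### API

Orientations are given as a rotation vector (axis times angle).
In Python, from plant import read_state, read_camera, camera_params, close_job gives the robot as it stands. The module is installed in compiled form; this text tells all that it offers.
- The arm moves only by the tool servo_tool, never from a script. Its argument "increments" is a list of rows, each an object with "slide": the shift along the tool's x, y, z in mm, a list of three; "dr": the turn, a rotation vector about the tool's x, y, z in rad, a list of three; "jaw": the closure, from 0 (fully open) to 1 (shut). In form: [{"slide": [x, y, z], "dr": [ax, ay, az], "jaw": jaw}, ...]. A call has 1 to 20 rows; each row is the pose to reach, as a shift and turn from the pose commanded when the call began, along the tool's axes at that moment; what a row does not reach only later rows make up. A row lasts 1/10 s, in which the tool goes at most 50 mm and 8.59 degrees, less where a joint would pass 70% of its speed; a pose out of reach is approached as far as the arm can. A call with a gripper value outside its range is refused whole. The fingers move at their own pace and stop on an object; "force" is the grip in N (left out, the last holds). Time passes only in rows, so rows that repeat a pose let the fingers close. It gives the time, the measured TCP pose, the force, the opening and the grip force at its end, in the units of the state.
- read_state(): the state, without advancing time (a new reading comes with each control period).
- read_camera(name): name is "scene" or "side" or "wrist"; returns (picture, depth): 480x640x3 uint8, red, green, blue; 480x640 float32, m along the optical axis (not along the pixel's ray), 0 where there is no reading.
- camera_params(name): a dict with "fx", "fy", "cx", "cy" (pixels), "rvec" (rotation vector, rad) and "tvec" (3), from world to camera coordinates, as OpenCV has them. Camera axes: x right, y down, z forward; pixel columns grow to the right and rows downward; lengths in m; the calibration is good to about 2 mm. A picture is of the moment at which its call begins: read the wrist's pose just before it. camera_params takes no time and is no camera call; for the wrist camera it gives the pose at the moment of the call.
- close_job(): hands the job in; it is judged then, once.
The state is a dict: "t": time; "q": joint angles; "dq": joint speeds; "joint_torque": joint torques, N m; "tool_pos": TCP position; "orientation": TCP orientation; "force": force on the tool from outside, world axes, zero at the start; "wrist_torque": the same for the moment, N m; "opening": finger opening in m; "gripper_force": force on a finger pad.
Only numpy, scipy, OpenCV 4.12 (cv2) and the standard library are available. Lean on these libraries where they do the work, as an engineer would, in place of code of your own. Each camera call takes 0.05 s, during which the arm holds its last target. There are 200 camera calls.

## Working session

There is one attempt and no reset: what is moved stays moved. The work goes in short steps, Python scripts to look and compute and a tool call to move; the robot and the scene stay as the last step left them, time stands still between calls to the robot, and variables do not carry over. Pictures are saved under pics/ and viewed, at most 10 in all, crops included, and the job is handed in when it is done.

Besides the shell and the picture viewer there is one more tool, called after "Emit:" by a JSON object that holds its "api" and its "payload". servo_tool: Moves the arm, as the interface text tells. Its arguments: {"type":"object","properties":{"increments":{"type":"array"},"force":{"type":"number"}},"required":["increments"]}

```bash
mkdir -p pics
cat > h.py <<'E'
import numpy as np, cv2
from plant import *
def snap(n):
    p=camera_params(n); im,d=read_camera(n); return im,d,p
def world(d,p):
    R,_=cv2.Rodrigues(np.array(p['rvec'],float)); t=np.array(p['tvec'],float).ravel()
    v,u=np.mgrid[:d.shape[0],:d.shape[1]]
    c=np.dstack([(u-p['cx'])/p['fx']*d,(v-p['cy'])/p['fy']*d,d])
    w=(c-t)@R; w[d==0]=np.nan; return w
def save(n,im): cv2.imwrite('pics/'+n+'.png',im[:,:,::-1])
E
python3 - <<'E'
from h import *
ims=[]
for n in ('scene','side','wrist'):
    im,d,p=snap(n); np.savez(n+'0.npz',im=im,w=world(d,p),d=d); ims.append(im)
save('a',ims[0]); save('b',ims[2])
s=read_state(); print(s)
E
```

```text
{'t': 0.15, 'q': array([-8.54118350e-02,  1.30978610e-01,  1.48903175e+00,  5.15068048e-06,
        1.52295326e+00, -8.53647211e-02]), 'dq': array([ 1.25633044e-03, -7.99762302e-04, -4.72635304e-03,  1.34948402e-03,
        3.62235574e-05,  1.05492879e-04]), 'joint_torque': array([ 8.59073725e-05, -5.60473788e+01, -4.92333663e+01,  7.68201635e-02,
        3.05504061e-02, -1.41810942e-04]), 'tool_pos': array([5.99832574e-01, 3.05644427e-05, 4.03932205e-01]), 'orientation': array([-2.22075005e+00, -2.22064487e+00,  1.38070578e-03]), 'force': array([0.35031681, 0.01858849, 0.59800022]), 'wrist_torque': array([0.03270684, 0.02099771, 0.01129237]), 'gripper_force': 0.0, 'opening': 0.0928973923948039}
```

View pics/a.png

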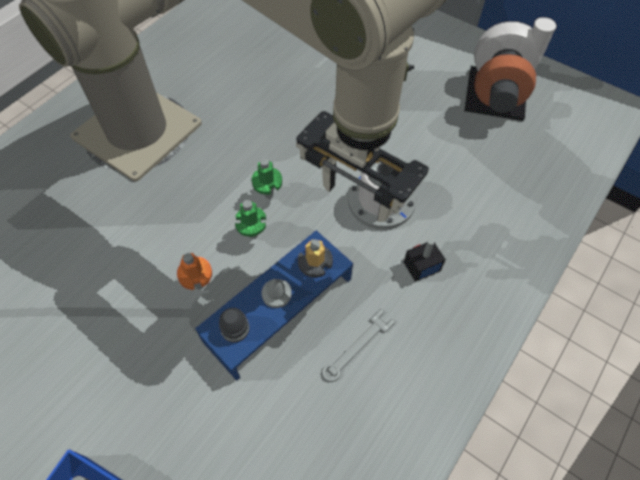

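View pics/b.png

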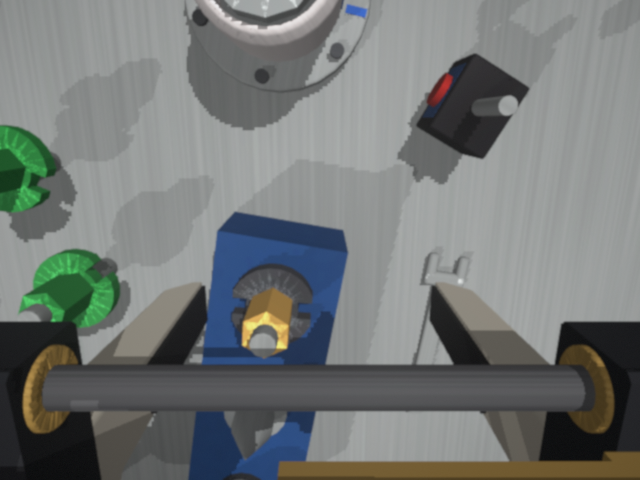

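The brass-hex arbor is at scene (316,255) and wrist (266,310). The look-alikes are green at scene (265,178) and (250,217), and orange at (194,270). The brass one is the one I want. The spindle is at scene (382,200), partly under the gripper. Next I measure both.

Run:
```python
from h import *
def circ(P):
    A=np.c_[2*P,np.ones(len(P))]; x=np.linalg.lstsq(A,(P**2).sum(1),rcond=None)[0]; return x[:2],np.sqrt(x[2]+x[:2]@x[:2])
for n in('scene','side','wrist'):
    z=np.load(n+'0.npz'); im=z['im'].astype(int);w=z['w']; r,g,b=im[...,0],im[...,1],im[...,2]
    hsv=cv2.cvtColor(z['im'],cv2.COLOR_RGB2HSV)
    ok=np.isfinite(w[...,2])
    br=ok&(hsv[...,0]>12)&(hsv[...,0]<28)&(hsv[...,1]>110)&(w[...,2]>.07)&(w[...,2]<.14)&(w[...,0]>.4)
    l,lab,st,ce=cv2.connectedComponentsWithStats(br.astype(np.uint8))
    print(n)
    for i in range(1,l):
        if st[i,4]>15:
            P=w[lab==i]; print(' brass',st[i],np.nanmedian(P,0).round(4),P.min(0).round(3),P.max(0).round(3))
    bl=ok&(hsv[...,0]>100)&(hsv[...,0]<125)&(hsv[...,1]>120)&(abs(w[...,2]-.07)<.004)&(w[...,0]>.2)
    l,lab,st,ce=cv2.connectedComponentsWithStats(bl.astype(np.uint8))
    i=1+st[1:,4].argmax(); P=w[lab==i]; rect=cv2.minAreaRect((P[:,:2]*1000).astype(np.float32)); print(' plate',st[i],P[:,2].mean(),rect)
    f=ok&(abs(w[...,2]-.110)<.004)&(hsv[...,1]<90)&(w[...,0]>.55)
    l,lab,st,ce=cv2.connectedComponentsWithStats(f.astype(np.uint8),connectivity=8)
    for i in range(1,l):
        if st[i,4]>60:
            P=w[lab==i]; print(' face',st[i],P.mean(0).round(4),P.min(0).round(3),P.max(0).round(3),circ(P[:,:2]))
z=np.load('wrist0.npz');w=z['w']
for (u,v) in((266,340),(270,275),(250,285),(310,325)): print((u,v),w[v,u].round(4))
z=np.load('side0.npz')['im']; save('c',z)
a=cv2.resize(np.load('wrist0.npz')['im'][210:370,180:380],None,fx=3,fy=3); save('d',a)
```

```text
scene
 brass [307 244  18  22 249] [ 0.5728 -0.0766  0.1169] [ 0.55  -0.084  0.085] [ 0.581 -0.054  0.128]
 plate [ 197  232  155  138 5461] 0.06992347239588986 ((548.9662475585938, -160.36476135253906), (289.218017578125, 101.16295623779297), 80.04110717773438)
 face [481  45  23  10  90] [0.5772 0.6011 0.1101] [0.551 0.592 0.106] [0.601 0.614 0.114] (array([0.57796268, 0.59402548]), np.float64(0.016855813125736276))
 face [520  52  25   6  71] [0.6555 0.637  0.1104] [0.633 0.62  0.107] [0.676 0.66  0.114] (array([0.64248763, 0.65757241]), np.float64(0.02900526328982392))
 face [496  79  22  18 237] [0.6577 0.5079 0.1106] [0.632 0.483 0.106] [0.683 0.537 0.114] (array([0.65741572, 0.50926418]), np.float64(0.01819052357399539))
side
 brass [227  62  35  21 470] [ 0.8754 -1.0827  0.1052] [ 0.798 -1.094  0.07 ] [ 0.921 -1.07   0.14 ]
 brass [302  63  25  20 359] [ 0.5885 -1.0956  0.1086] [ 0.554 -1.106  0.07 ] [ 0.644 -1.084  0.14 ]
 brass [299 213  18  27 385] [ 0.5635 -0.0534  0.1075] [ 0.548 -0.089  0.081] [ 0.579 -0.046  0.126]
 brass [274 300   7   9  50] [0.5937 0.1636 0.1185] [0
[... 654 characters left out ...]
 0.566  -0.0537  0.1209] [ 0.537 -0.104  0.07 ] [ 0.579 -0.047  0.13 ]
 plate [ 202  229  145  135 9988] 0.0711858904041394 ((561.4520263671875, -71.29916381835938), (115.009033203125, 99.09220886230469), 79.99689483642578)
 face [233   0  72  19 954] [0.5687 0.1356 0.1109] [0.55  0.13  0.106] [0.59  0.14  0.114] (array([0.5689678 , 0.14347242]), np.float64(0.013085579339737361))
 face [254 418  16  28 213] [ 0.5553 -0.1523  0.1097] [ 0.55  -0.164  0.106] [ 0.561 -0.144  0.114] (array([ 0.55186668, -0.15508263]), np.float64(0.006947161937864706))
(266, 340) [ 0.5655 -0.0606  0.1398]
(270, 275) [ 0.5624 -0.0383  0.0825]
(250, 285) [ 0.5473 -0.046   0.0832]
(310, 325) [ 0.592  -0.0789  0.0829]
```

View pics/c.png

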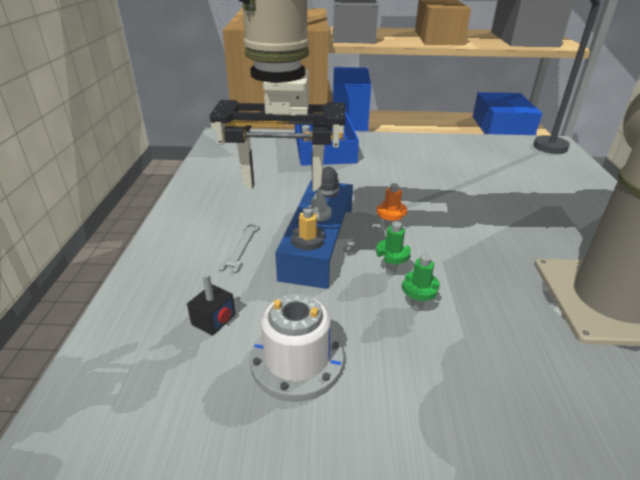

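View pics/d.png

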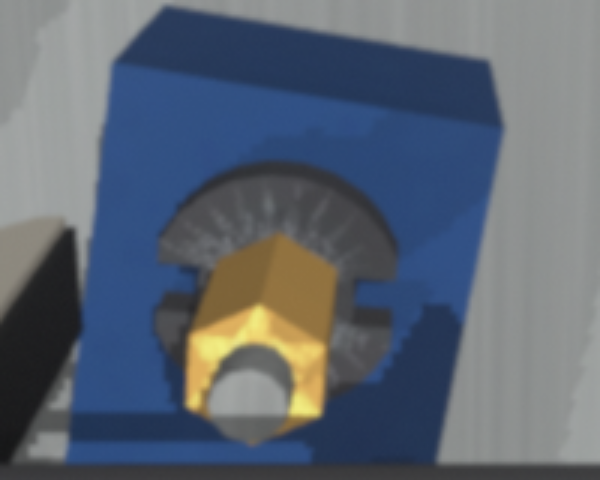

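The side view shows the spindle with its dogs at (278,304) and (314,312). The crop confirms the brass arbor, with notches at left and right (roughly world ±x). I'll view the spindle from above, then go to the arbor.

Emit:
{"api": "servo_tool", "payload": {"increments": [{"slide": [45,-15,0],"dr": [0,0,0],"jaw": 0},{"slide": [90,-30,0],"dr": [0,0,0],"jaw": 0},{"slide": [90,-30,0],"dr": [0,0,0],"jaw": 0},{"slide": [90,-30,0],"dr": [0,0,0],"jaw": 0}]}}

```text
t: 0.55
tool_pos: [0.5697, 0.091, 0.4046]
orientation: [2.219, 2.224, -0.001]
force: [0.3, 0.6, -0.1]
opening: 0.0929
gripper_force: 0.0
```

Run:
```python
from h import *
im,d,p=snap('wrist'); w=world(d,p); np.savez('wrist1.npz',im=im,w=w,d=d)
R,_=cv2.Rodrigues(np.array(p['rvec']));print('cam',-R.T@np.array(p['tvec']),R.round(3).tolist(),p['fx'],read_state()['tool_pos'])
save('e',im)
hsv=cv2.cvtColor(im,cv2.COLOR_RGB2HSV)
br=(hsv[...,0]>12)&(hsv[...,0]<28)&(hsv[...,1]>110)&(abs(w[...,2]-.12)<.003)&(w[...,1]>.1)
l,lab,st,ce=cv2.connectedComponentsWithStats(br.astype(np.uint8))
for i in range(1,l):
    if st[i,4]>20: 
        P=w[lab==i];print(st[i],P.mean(0).round(4),cv2.minAreaRect((P[:,:2]*1000).astype(np.float32)))
f=(abs(w[...,2]-.110)<.003)&(np.hypot(w[...,0]-.567,w[...,1]-.17)<.06)
P=w[f];print('face',len(P),P.mean(0),cv2.minEnclosingCircle((P[:,:2]*1000).astype(np.float32)))
h=(w[...,2]<.1)&(np.hypot(w[...,0]-.567,w[...,1]-.17)<.03)
bl=(hsv[...,0]>100)&(hsv[...,0]<125)&(hsv[...,1]>120)&(w[...,1]>.05)
l,lab,st,ce=cv2.connectedComponentsWithStats(bl.astype(np.uint8))
for i in range(1,l):
    if st[i,4]>30: print('blue',st[i],np.nanmean(w[lab==i],0).round(4))
```

```text
cam [0.56842302 0.16455744 0.38584857] [[1.0, 0.002, -0.0], [0.002, -0.964, 0.266], [0.0, -0.266, -0.964]] 432.28842493948304 [0.56996647 0.09007524 0.40457011]
[262  94  17  18 244] [0.5404 0.1735 0.1211] ((540.3987426757812, 173.515380859375), (9.195660591125488, 8.799795150756836), 76.58342742919922)
[352 118  17  18 229] [0.5933 0.1604 0.1211] ((593.3912353515625, 160.31690979003906), (9.33047866821289, 8.365355491638184), 75.17189025878906)
face 8347 [0.56722098 0.16837644 0.11115906] ((567.1299438476562, 167.28924560546875), 36.646942138671875)
blue [233  93   7   8  47] [0.5023 0.1814 0.0203]
blue [390 130   9   8  53] [0.6309 0.1527 0.0204]
blue [337 364  42   1  42] [0.5757 0.1213 0.3158]
```

View pics/e.png

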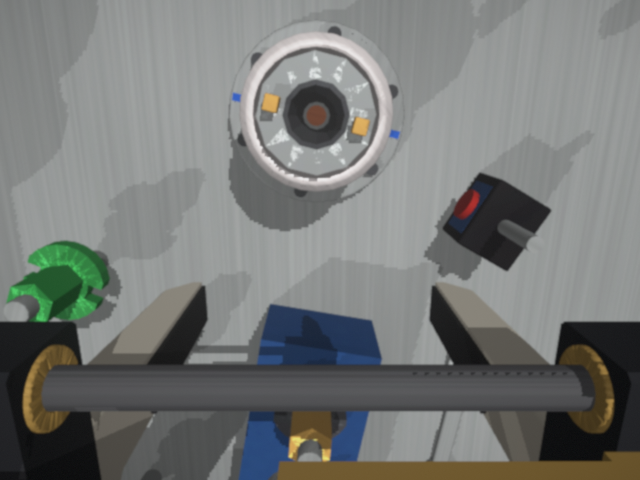

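Spindle axis is at about (0.567, 0.167), and the dog line lies at -0.244 rad (dogs at pixels (270,103) and (360,127)). Now a near-vertical look at the arbor.

Emit:
{"api": "servo_tool", "payload": {"increments": [{"slide": [-48,0,0],"dr": [0,0,0],"jaw": 0},{"slide": [-96,0,0],"dr": [0,0,0],"jaw": 0},{"slide": [-144,0,0],"dr": [0,0,0],"jaw": 0},{"slide": [-192,0,0],"dr": [0,0,0],"jaw": 0},{"slide": [-230,0,0],"dr": [0,0,0],"jaw": 0},{"slide": [-230,0,0],"dr": [0,0,0],"jaw": 0},{"slide": [-230,0,0],"dr": [0,0,0],"jaw": 0}]}}

```text
t: 1.3
tool_pos: [0.5697, -0.1421, 0.4044]
orientation: [-2.225, -2.217, 0.0]
force: [0.2, -0.1, 1.1]
opening: 0.0933
gripper_force: 0.0
```

Run:
```python
from h import *
im,d,p=snap('wrist'); w=world(d,p); np.savez('wrist2.npz',im=im,w=w,d=d)
s=read_state();print(s['tool_pos'],s['orientation'])
save('f',cv2.resize(im[:330,150:490],None,fx=1.75,fy=1.75))
near=np.hypot(w[...,0]-.565,w[...,1]+.064)<.045
def enc(m):
    P=w[m&near]; print(len(P),P.mean(0).round(4),cv2.minEnclosingCircle((P[:,:2]*1000).astype(np.float32)),cv2.minAreaRect((P[:,:2]*1000).astype(np.float32)))
enc(abs(w[...,2]-.139)<.003)          # pilot top
enc(abs(w[...,2]-.125)<.003)   # hex top
enc(abs(w[...,2]-.083)<.003)   # flange top
# notches: plate-level points within flange radius annulus
c=np.array([.565,-.064])
P=w[(abs(w[...,2]-.083)<.003)&near]; c=np.array(cv2.minEnclosingCircle((P[:,:2]*1000).astype(np.float32))[0])/1000
r=np.hypot(w[...,0]-c[0],w[...,1]-c[1]); m=(r>.022)&(r<.030)&(w[...,2]<.078)
l,lab,st,ce=cv2.connectedComponentsWithStats(m.astype(np.uint8))
for i in range(1,l):
    if st[i,4]>10: q=w[lab==i].mean(0);print('notch',st[i],q.round(4),np.arctan2(*(q[:2]-c)[::-1]))
```

```text
[ 0.56985189 -0.14090717  0.40444292] [-2.22327033e+00 -2.21870704e+00  7.93475720e-05]
831 [ 0.5632 -0.0645  0.1391] ((563.1243896484375, -64.56517028808594), 8.892748832702637) ((563.2527465820312, -64.67938995361328), (17.262224197387695, 17.11902618408203), 44.138511657714844)
1582 [ 0.5633 -0.0644  0.1253] ((563.1861572265625, -64.67550659179688), 17.04961395263672) ((563.1114501953125, -64.58995819091797), (29.966575622558594, 33.63597106933594), 55.12678527832031)
4265 [ 0.5637 -0.0638  0.0833] ((563.1134033203125, -64.54891967773438), 32.651756286621094) ((563.1400756835938, -64.55201721191406), (63.99880599975586, 60.014034271240234), 85.31385803222656)
notch [267 100  14  21 228] [ 0.5375 -0.0622  0.0713] 3.050705234570411
notch [340 106  13  21 222] [ 0.5887 -0.0666  0.0713] -0.07835847782760863
```

View pics/f.png

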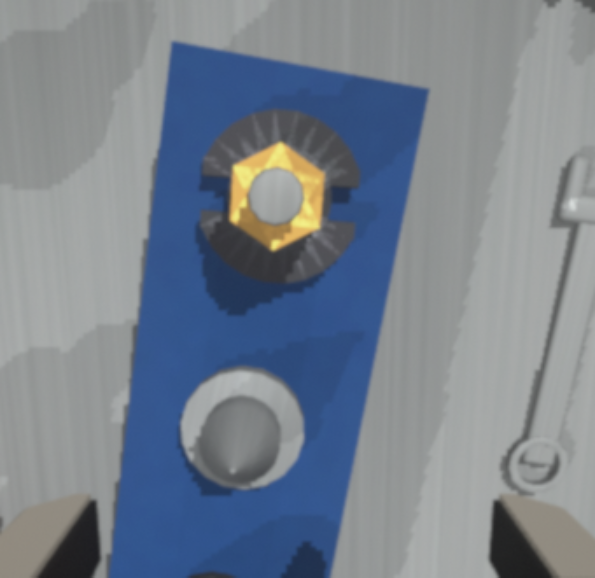

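The crop shows the arbor at crop pixel (276,196) with notches at left and right: axis (0.5631, -0.0646), notch line -0.085 rad. All heights check out (pilot 139, hex 125, flange 83 mm). Now grasping.

Emit:
{"api": "servo_tool", "payload": {"increments": [{"slide": [38,-3,0],"dr": [0,0,0.04],"jaw": 0},{"slide": [76,-6.7,0],"dr": [0,0,0.085],"jaw": 0},{"slide": [76,-6.7,0],"dr": [0,0,0.085],"jaw": 0},{"slide": [76,-6.7,40],"dr": [0,0,0.085],"jaw": 0},{"slide": [76,-6.7,80],"dr": [0,0,0.085],"jaw": 0},{"slide": [76,-6.7,110],"dr": [0,0,0.085],"jaw": 0},{"slide": [76,-6.7,130],"dr": [0,0,0.085],"jaw": 0},{"slide": [76,-6.7,130],"dr": [0,0,0.085],"jaw": 0},{"slide": [76,-6.7,130],"dr": [0,0,0.085],"jaw": 0}]}}

```text
t: 2.25
tool_pos: [0.5634, -0.0636, 0.2751]
orientation: [-2.312, -2.126, 0.0]
force: [0.8, 0.0, 1.8]
opening: 0.093
gripper_force: 0.0
```

Emit:
{"api": "servo_tool", "payload": {"increments": [{"slide": [0,0,0],"dr": [0,0,0],"jaw": 1},{"slide": [0,0,0],"dr": [0,0,0],"jaw": 1},{"slide": [0,0,0],"dr": [0,0,0],"jaw": 1},{"slide": [0,0,0],"dr": [0,0,0],"jaw": 1},{"slide": [0,0,0],"dr": [0,0,0],"jaw": 1},{"slide": [0,0,0],"dr": [0,0,0],"jaw": 1},{"slide": [0,0,0],"dr": [0,0,0],"jaw": 1},{"slide": [0,0,0],"dr": [0,0,0],"jaw": 1}], "force": 40}}

```text
t: 3.05
tool_pos: [0.5633, -0.064, 0.2747]
orientation: [-2.314, -2.125, 0.0]
force: [-0.7, 0.2, 0.5]
opening: 0.0332
gripper_force: 0.0
```

Emit:
{"api": "servo_tool", "payload": {"increments": [{"slide": [0,0,0],"dr": [0,0,0],"jaw": 1},{"slide": [0,0,0],"dr": [0,0,0],"jaw": 1},{"slide": [0,0,0],"dr": [0,0,0],"jaw": 1},{"slide": [0,0,0],"dr": [0,0,0],"jaw": 1}]}}

```text
t: 3.45
tool_pos: [0.5634, -0.064, 0.2748]
orientation: [2.314, 2.125, 0.0]
force: [1.7, -0.1, -0.7]
opening: 0.0294
gripper_force: 40.0
```

Emit:
{"api": "servo_tool", "payload": {"increments": [{"slide": [0,0,-15],"dr": [0,0,0],"jaw": 1},{"slide": [0,0,-35],"dr": [0,0,0],"jaw": 1},{"slide": [0,0,-65],"dr": [0,0,0],"jaw": 1},{"slide": [0,0,-95],"dr": [0,0,0],"jaw": 1},{"slide": [0,0,-120],"dr": [0,0,0],"jaw": 1},{"slide": [0,0,-130],"dr": [0,0,0],"jaw": 1},{"slide": [0,0,-130],"dr": [0,0,0],"jaw": 1},{"slide": [0,0,-130],"dr": [0,0,0],"jaw": 1},{"slide": [0,0,-130],"dr": [0,0,0],"jaw": 1}]}}

```text
t: 4.35
tool_pos: [0.5628, -0.0639, 0.4024]
orientation: [-2.312, -2.123, 0.004]
force: [0.1, 0.5, -5.3]
opening: 0.0296
gripper_force: 40.0
```

Emit:
{"api": "servo_tool", "payload": {"increments": [{"slide": [15,-1,0],"dr": [0,0,0.01],"jaw": 1},{"slide": [45,-3,0],"dr": [0,0,0.03],"jaw": 1},{"slide": [80,-5,0],"dr": [0,0,0.05],"jaw": 1},{"slide": [115,-7.5,0],"dr": [0,0,0.08],"jaw": 1},{"slide": [150,-10,0],"dr": [0,0,0.1],"jaw": 1},{"slide": [185,-12,0],"dr": [0,0,0.125],"jaw": 1},{"slide": [212,-14,0],"dr": [0,0,0.145],"jaw": 1},{"slide": [226,-15,0],"dr": [0,0,0.159],"jaw": 1},{"slide": [231,-15.2,0],"dr": [0,0,0.159],"jaw": 1},{"slide": [231,-15.2,0],"dr": [0,0,0.159],"jaw": 1},{"slide": [231,-15.2,0],"dr": [0,0,0.159],"jaw": 1},{"slide": [231,-15.2,0],"dr": [0,0,0.159],"jaw": 1}]}}

```text
t: 5.55
tool_pos: [0.5679, 0.1665, 0.4045]
orientation: [2.476, 1.933, -0.001]
force: [0.3, -0.1, -6.7]
opening: 0.0298
gripper_force: 40.0
```

Run:
```python
from h import *
s=read_state();print(s['tool_pos'],s['orientation'],s['force'],s['wrist_torque'])
a,da,pa=snap('side'); b,db,pb=snap('wrist')
w=world(da,pa)
save('g',np.hstack([cv2.resize(a[170:370,220:400],(400,440)),cv2.resize(b[:300,180:460],(400,440))]))
hsv=cv2.cvtColor(a,cv2.COLOR_RGB2HSV)
br=(hsv[...,0]>12)&(hsv[...,0]<28)&(hsv[...,1]>110)&(w[...,2]>.1)&(w[...,2]<.3)&(w[...,1]>.1)
l,lab,st,ce=cv2.connectedComponentsWithStats(br.astype(np.uint8))
for i in range(1,l):
    if st[i,4]>20: print(st[i],w[lab==i].mean(0).round(4))
wb=world(db,pb)
for n,W in(('side',w),('wrist',wb)):
  m=(np.hypot(W[...,0]-.567,W[...,1]-.167)<.04)&(W[...,2]>.19)&(W[...,2]<.215)
  P=W[m]; print(n,len(P),cv2.minEnclosingCircle((P[:,:2]*1000).astype(np.float32)) if len(P) else 0, np.percentile(P[:,2],[5,50,95]) if len(P) else 0)
```

```text
[0.56788184 0.16646076 0.40445017] [ 2.47622722e+00  1.93329653e+00 -9.12039261e-04] [ 0.27253472 -0.07984474 -6.68772876] [-0.03532403  0.01691069 -0.01213808]
[280 221  24  40 731] [0.5691 0.1768 0.2367]
[274 300   7   9  51] [0.5937 0.1622 0.1172]
[310 308   8   9  53] [0.5408 0.1755 0.1176]
side 894 ((567.7108764648438, 166.76138305664062), 32.36304473876953) [0.20105352 0.21095489 0.2128593 ]
wrist 6220 ((569.300048828125, 175.79515075683594), 30.178428649902344) [0.20633167 0.21307007 0.21417729]
```

View pics/g.png

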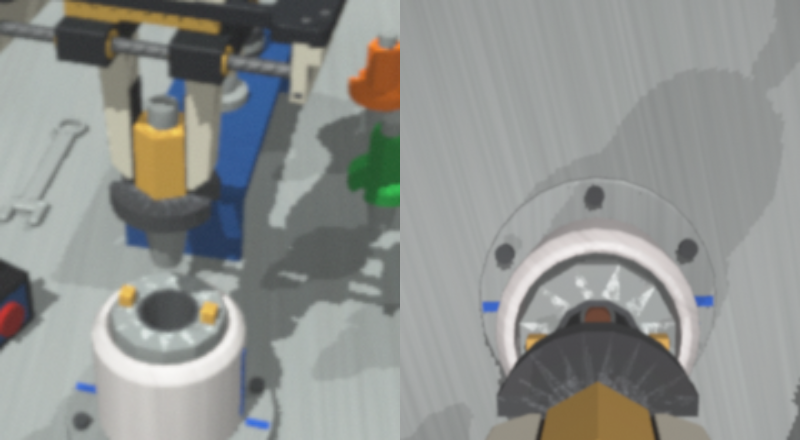

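The side crop shows the shank hanging over the bore, with the dogs at crop pixels (127,295) and (209,312). The wrist crop shows it centred. The two cameras agree to about 1 mm, so I descend with a small correction.

Emit:
{"api": "servo_tool", "payload": {"increments": [{"slide": [1,-0.9,12],"dr": [0,0,0],"jaw": 1},{"slide": [1,-0.9,30],"dr": [0,0,0],"jaw": 1},{"slide": [1,-0.9,46],"dr": [0,0,0],"jaw": 1},{"slide": [1,-0.9,56],"dr": [0,0,0],"jaw": 1},{"slide": [1,-0.9,62],"dr": [0,0,0],"jaw": 1},{"slide": [1,-0.9,66],"dr": [0,0,0],"jaw": 1},{"slide": [1,-0.9,66],"dr": [0,0,0],"jaw": 1},{"slide": [1,-0.9,66],"dr": [0,0,0],"jaw": 1},{"slide": [1,-0.9,66],"dr": [0,0,0],"jaw": 1}]}}

```text
t: 6.55
tool_pos: [0.5674, 0.1688, 0.3397]
orientation: [2.475, 1.934, 0.002]
force: [-0.2, 0.8, -6.4]
opening: 0.0296
gripper_force: 40.0
```

Emit:
{"api": "servo_tool", "payload": {"increments": [{"slide": [0,0,2],"dr": [0,0,0],"jaw": 1},{"slide": [0,0,4],"dr": [0,0,0],"jaw": 1},{"slide": [0,0,6],"dr": [0,0,0],"jaw": 1},{"slide": [0,0,8],"dr": [0,0,0],"jaw": 1},{"slide": [0,0,10],"dr": [0,0,0],"jaw": 1},{"slide": [0,0,11],"dr": [0,0,0],"jaw": 1},{"slide": [0,0,12],"dr": [0,0,0],"jaw": 1},{"slide": [0,0,12],"dr": [0,0,0],"jaw": 1},{"slide": [0,0,12],"dr": [0,0,0],"jaw": 1}]}}

```text
t: 7.45
tool_pos: [0.5672, 0.1687, 0.3268]
orientation: [2.475, 1.935, 0.0]
force: [-0.0, 0.5, -5.6]
opening: 0.0302
gripper_force: 40.0
```

Emit:
{"api": "servo_tool", "payload": {"increments": [{"slide": [0,0,0.5],"dr": [0,0,0],"jaw": 1},{"slide": [0,0,1],"dr": [0,0,0],"jaw": 1},{"slide": [0,0,1.5],"dr": [0,0,0],"jaw": 1},{"slide": [0,0,2],"dr": [0,0,0],"jaw": 1},{"slide": [0,0,2.5],"dr": [0,0,0],"jaw": 1},{"slide": [0,0,3],"dr": [0,0,0],"jaw": 1},{"slide": [0,0,3],"dr": [0,0,0],"jaw": 1}]}}

```text
t: 8.15
tool_pos: [0.5671, 0.1687, 0.3236]
orientation: [-2.475, -1.935, 0.0]
force: [0.4, -0.5, -5.4]
opening: 0.0303
gripper_force: 40.0
```

Emit:
{"api": "servo_tool", "payload": {"increments": [{"slide": [0,0,0.5],"dr": [0,0,0],"jaw": 1},{"slide": [0,0,1],"dr": [0,0,0],"jaw": 1},{"slide": [0,0,1.5],"dr": [0,0,0],"jaw": 1},{"slide": [0,0,1.5],"dr": [0,0,0],"jaw": 1},{"slide": [0,0,1.5],"dr": [0,0,0],"jaw": 1}]}}

```text
t: 8.65
tool_pos: [0.5672, 0.1686, 0.3222]
orientation: [2.475, 1.934, -0.0]
force: [0.4, 0.9, -5.9]
opening: 0.03
gripper_force: 40.0
```

Emit:
{"api": "servo_tool", "payload": {"increments": [{"slide": [0,0,0.4],"dr": [0,0,0],"jaw": 1},{"slide": [0,0,0.8],"dr": [0,0,0],"jaw": 1},{"slide": [0,0,1.2],"dr": [0,0,0],"jaw": 1},{"slide": [0,0,1.6],"dr": [0,0,0],"jaw": 1},{"slide": [0,0,2],"dr": [0,0,0],"jaw": 1},{"slide": [0,0,2],"dr": [0,0,0],"jaw": 1}]}}

```text
t: 9.25
tool_pos: [0.5672, 0.1686, 0.3202]
orientation: [2.475, 1.935, 0.0]
force: [0.7, -0.3, -5.8]
opening: 0.0299
gripper_force: 40.0
```

Emit:
{"api": "servo_tool", "payload": {"increments": [{"slide": [0,0,0.4],"dr": [0,0,0],"jaw": 1},{"slide": [0,0,0.8],"dr": [0,0,0],"jaw": 1},{"slide": [0,0,1.2],"dr": [0,0,0],"jaw": 1},{"slide": [0,0,1.2],"dr": [0,0,0],"jaw": 1},{"slide": [0,0,1.2],"dr": [0,0,0],"jaw": 1}]}}

```text
t: 9.75
tool_pos: [0.5672, 0.1687, 0.3197]
orientation: [2.475, 1.934, 0.001]
force: [-3.3, -0.8, 1.8]
opening: 0.0294
gripper_force: 40.0
```

Emit:
{"api": "servo_tool", "payload": {"increments": [{"slide": [-0.1,-0.2,0],"dr": [0,0,0],"jaw": 1},{"slide": [-0.1,-0.4,0.2],"dr": [0,0,0],"jaw": 1},{"slide": [-0.1,-0.4,0.4],"dr": [0,0,0],"jaw": 1},{"slide": [-0.1,-0.4,0.4],"dr": [0,0,0],"jaw": 1}]}}

```text
t: 10.15
tool_pos: [0.567, 0.1687, 0.3196]
orientation: [2.475, 1.934, 0.002]
force: [-2.4, -1.1, 5.3]
opening: 0.0297
gripper_force: 40.0
```

```bash
python3 -c "
from h import *
s=read_state();print(s['tool_pos'],s['force'],s['wrist_torque'])"
```

```text
[0.56700853 0.16870097 0.31960767] [-2.43463491 -1.13305703  5.31774769] [-0.24674607  0.72409727 -0.03745644]
```

Emit:
{"api": "servo_tool", "payload": {"increments": [{"slide": [-0.2,-0.3,0.2],"dr": [0,0,0],"jaw": 1},{"slide": [-0.2,-0.4,0.4],"dr": [0,0,0],"jaw": 1},{"slide": [-0.2,-0.4,0.7],"dr": [0,0,0],"jaw": 1},{"slide": [-0.2,-0.4,1.0],"dr": [0,0,0],"jaw": 1},{"slide": [-0.2,-0.4,1.0],"dr": [0,0,0],"jaw": 1}]}}

```text
t: 10.65
tool_pos: [0.5668, 0.1686, 0.3191]
orientation: [2.474, 1.934, 0.003]
force: [-2.3, -1.7, 7.4]
opening: 0.0297
gripper_force: 40.0
```

Emit:
{"api": "servo_tool", "payload": {"increments": [{"slide": [-0.2,-0.2,0.3],"dr": [0,0,0],"jaw": 1},{"slide": [-0.4,-0.3,0.6],"dr": [0,0,0],"jaw": 1},{"slide": [-0.4,-0.3,0.9],"dr": [0,0,0],"jaw": 1},{"slide": [-0.4,-0.3,1.2],"dr": [0,0,0],"jaw": 1},{"slide": [-0.4,-0.3,1.5],"dr": [0,0,0],"jaw": 1},{"slide": [-0.4,-0.3,1.5],"dr": [0,0,0],"jaw": 1}]}}

```text
t: 11.25
tool_pos: [0.5666, 0.1684, 0.3183]
orientation: [2.474, 1.934, 0.005]
force: [-2.4, -1.6, 9.7]
opening: 0.0298
gripper_force: 40.0
```

Emit:
{"api": "servo_tool", "payload": {"increments": [{"slide": [-0.3,-0.3,0],"dr": [0,0,0],"jaw": 1},{"slide": [-0.6,-0.6,0],"dr": [0,0,0],"jaw": 1},{"slide": [-0.6,-0.6,0],"dr": [0,0,0],"jaw": 1}]}}

```text
t: 11.55
tool_pos: [0.5662, 0.1681, 0.3182]
orientation: [2.474, 1.933, 0.007]
force: [0.5, -0.6, 7.3]
opening: 0.0295
gripper_force: 40.0
```

```bash
python3 -c "
from h import *
s=read_state();print(s['tool_pos'],s['orientation'],s['force'],s['wrist_torque'])"
```

```text
[0.56623527 0.16814351 0.31824457] [2.47392816 1.93335926 0.00733261] [ 0.47716302 -0.63938842  7.26142071] [ 0.25855904  0.14739498 -0.0544655 ]
```

Emit:
{"api": "servo_tool", "payload": {"increments": [{"slide": [0,0,0.3],"dr": [0,0,0],"jaw": 1},{"slide": [0,0,0.6],"dr": [0,0,0],"jaw": 1},{"slide": [0,0,0.9],"dr": [0,0,0],"jaw": 1},{"slide": [0,0,1.2],"dr": [0,0,0],"jaw": 1},{"slide": [0,0,1.5],"dr": [0,0,0],"jaw": 1},{"slide": [0,0,1.5],"dr": [0,0,0],"jaw": 1}]}}

```text
t: 12.15
tool_pos: [0.5663, 0.1681, 0.3174]
orientation: [2.474, 1.933, 0.008]
force: [-1.3, 0.1, 11.1]
opening: 0.0296
gripper_force: 40.0
```

Emit:
{"api": "servo_tool", "payload": {"increments": [{"slide": [-0.1,-0.3,0.3],"dr": [0,0,0],"jaw": 1},{"slide": [-0.1,-0.3,0.6],"dr": [0,0,0],"jaw": 1},{"slide": [-0.1,-0.3,0.9],"dr": [0,0,0],"jaw": 1},{"slide": [-0.1,-0.3,1.2],"dr": [0,0,0],"jaw": 1},{"slide": [-0.1,-0.3,1.2],"dr": [0,0,0],"jaw": 1}]}}

```text
t: 12.65
tool_pos: [0.5662, 0.168, 0.3165]
orientation: [2.473, 1.933, 0.009]
force: [-0.1, -1.0, 12.6]
opening: 0.0297
gripper_force: 40.0
```

```bash
python3 -c "
from h import *
s=read_state();print(s['tool_pos'],s['orientation'],s['force'],s['wrist_torque'])
a,d,p=snap('side');w=world(d,p)
W=w;m=(np.hypot(W[...,0]-.567,W[...,1]-.168)<.034)&(W[...,2]>.105)&(W[...,2]<.135);save('h',cv2.resize(a[225:375,215:385],(765,600),interpolation=2) if 0 else cv2.resize(a[225:360,215:385],(755,600),interpolation=cv2.INTER_CUBIC))
P=W[m&(W[...,2]>.118)];print(np.percentile(P[:,2],[50,80,95]),cv2.minEnclosingCircle((P[:,:2]*1000).astype(np.float32)))"
```

```text
[0.56620684 0.16801158 0.31645914] [2.47328494 1.93280507 0.00861262] [-0.10465187 -0.98785724 12.64527085] [-0.02464745  0.36954377 -0.0042557 ]
[0.12376446 0.12525122 0.13315248] ((567.6593627929688, 167.89414978027344), 33.069610595703125)
```

View pics/h.png

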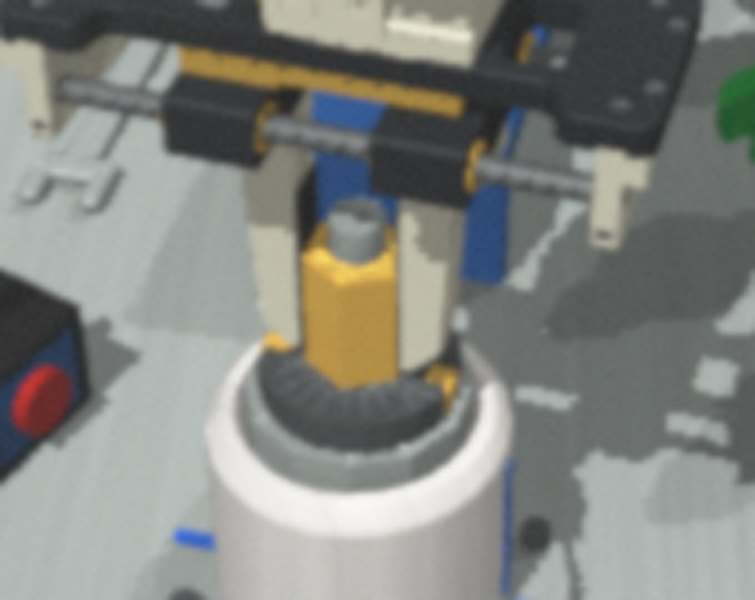

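The dogs at (277,342) and (443,380) stand in the notches. I keep pressing gently.

Emit:
{"api": "servo_tool", "payload": {"increments": [{"slide": [-0.1,0,0.3],"dr": [0,0,0],"jaw": 1},{"slide": [-0.1,0,0.6],"dr": [0,0,0],"jaw": 1},{"slide": [-0.1,0,0.9],"dr": [0,0,0],"jaw": 1},{"slide": [-0.1,0,1.2],"dr": [0,0,0],"jaw": 1},{"slide": [-0.1,0,1.2],"dr": [0,0,0],"jaw": 1}]}}

```text
t: 13.2
tool_pos: [0.5663, 0.1679, 0.3154]
orientation: [2.473, 1.933, 0.009]
force: [-0.6, -0.8, 12.5]
opening: 0.0297
gripper_force: 40.0
```

```bash
python3 -c "
from h import *
s=read_state();print(s['tool_pos'],s['orientation'],s['force'],s['wrist_torque'])"
```

```text
[0.56628125 0.16793066 0.31542238] [2.47310789 1.9326858  0.0091518 ] [-0.60925496 -0.76350098 12.50275036] [0.03500829 0.40125853 0.01926875]
```

Emit:
{"api": "servo_tool", "payload": {"increments": [{"slide": [-0.1,-0.1,0.3],"dr": [0,0,0],"jaw": 1},{"slide": [-0.1,-0.1,0.6],"dr": [0,0,0],"jaw": 1},{"slide": [-0.1,-0.1,0.8],"dr": [0,0,0],"jaw": 1},{"slide": [-0.1,-0.1,0.8],"dr": [0,0,0],"jaw": 1}]}}

```text
t: 13.6
tool_pos: [0.5663, 0.1678, 0.3149]
orientation: [2.473, 1.932, 0.01]
force: [-0.3, -1.4, 13.1]
opening: 0.0294
gripper_force: 40.0
```

Emit:
{"api": "servo_tool", "payload": {"increments": [{"slide": [-0.1,0,0.3],"dr": [0,0,0],"jaw": 1},{"slide": [-0.1,0,0.5],"dr": [0,0,0],"jaw": 1},{"slide": [-0.1,0,0.5],"dr": [0,0,0],"jaw": 1}]}}

```text
t: 13.9
tool_pos: [0.5662, 0.1678, 0.3148]
orientation: [2.473, 1.933, 0.01]
force: [-1.0, -1.2, 16.6]
opening: 0.0296
gripper_force: 40.0
```

Emit:
{"api": "servo_tool", "payload": {"increments": [{"slide": [-0.1,-0.1,0.2],"dr": [0,0,0],"jaw": 1},{"slide": [-0.1,-0.1,0.3],"dr": [0,0,0],"jaw": 1},{"slide": [-0.1,-0.1,0.3],"dr": [0,0,0],"jaw": 1}]}}

```text
t: 14.2
tool_pos: [0.5662, 0.1678, 0.3148]
orientation: [2.473, 1.933, 0.01]
force: [-2.0, -0.9, 18.4]
opening: 0.0294
gripper_force: 40.0
```

```bash
python3 -c "
from h import *
s=read_state();print(s['tool_pos'],s['orientation'],s['force'],s['wrist_torque'])
a,d,p=snap('side');W=world(d,p)
rr=np.hypot(W[...,0]-.567,W[...,1]-.168)
P=W[(rr<.03)&(rr>.019)&(W[...,2]>.115)&(W[...,2]<.129)];print(len(P),np.percentile(P[:,2],[20,50,80]))
F=W[(rr<.037)&(rr>.0335)&(abs(W[...,2]-.11)<.005)];print(len(F),np.percentile(F[:,2],[20,50,80]))"
```

```text
[0.56617088 0.16779875 0.31481166] [2.47291535 1.93254394 0.01049868] [-2.02537019 -0.8727567  18.38640547] [-0.03191263  0.89512139 -0.03420107]
366 [0.12072746 0.12180229 0.12266239]
169 [0.10641664 0.10886725 0.11009264]
```

The flange top now sits at 122 mm and the force climbs without motion, so it is home. I unload, then release.

Emit:
{"api": "servo_tool", "payload": {"increments": [{"slide": [0,0,-0.6],"dr": [0,0,0],"jaw": 1},{"slide": [-0.1,-0.2,-1.2],"dr": [0,0,0],"jaw": 1},{"slide": [-0.1,-0.2,-1.8],"dr": [0,0,0],"jaw": 1},{"slide": [-0.1,-0.2,-1.8],"dr": [0,0,0],"jaw": 1}]}}

```text
t: 14.65
tool_pos: [0.5661, 0.1677, 0.3149]
orientation: [2.473, 1.932, 0.011]
force: [5.3, 1.0, 6.6]
opening: 0.0298
gripper_force: 40.0
```

Emit:
{"api": "servo_tool", "payload": {"increments": [{"slide": [0,0,0],"dr": [0,0,0],"jaw": 0.5},{"slide": [0,0,0],"dr": [0,0,0],"jaw": 0.4},{"slide": [0,0,0],"dr": [0,0,0],"jaw": 0.3},{"slide": [0,0,0],"dr": [0,0,0],"jaw": 0.2},{"slide": [0,0,0],"dr": [0,0,0],"jaw": 0.2},{"slide": [0,0,0],"dr": [0,0,0],"jaw": 0.2},{"slide": [0,0,0],"dr": [0,0,0],"jaw": 0.2},{"slide": [0,0,0],"dr": [0,0,0],"jaw": 0.2}]}}

```text
t: 15.45
tool_pos: [0.5643, 0.1674, 0.3124]
orientation: [-2.475, -1.935, -0.0]
force: [-0.1, 0.0, -0.9]
opening: 0.0745
gripper_force: 0.0
```

Released cleanly. Now retreating straight up, then checking.

Emit:
{"api": "servo_tool", "payload": {"increments": [{"slide": [0,0,-10],"dr": [0,0,0],"jaw": 0.2},{"slide": [0,0,-30],"dr": [0,0,0],"jaw": 0.2},{"slide": [0,0,-60],"dr": [0,0,0],"jaw": 0.2},{"slide": [0,0,-95],"dr": [0,0,0],"jaw": 0.2},{"slide": [-40,0,-120],"dr": [0,0,0],"jaw": 0.2},{"slide": [-80,0,-130],"dr": [0,0,0],"jaw": 0.2},{"slide": [-80,0,-130],"dr": [0,0,0],"jaw": 0.2},{"slide": [-80,0,-130],"dr": [0,0,0],"jaw": 0.2}]}}

```text
t: 16.25
tool_pos: [0.545, 0.0892, 0.4437]
orientation: [2.476, 1.932, 0.003]
force: [0.0, -0.1, 0.2]
opening: 0.0746
gripper_force: 0.0
```

```bash
python3 -c "
from h import *
s=read_state();print(s['tool_pos'],s['force'])
for n in('wrist','side'):
  a,d,p=snap(n);W=world(d,p)
  if n=='wrist': save('i',a)
  rr=np.hypot(W[...,0]-.567,W[...,1]-.1675)
  for z,R in((.178,.02),(.164,.025),(.122,.034),(.110,.037)):
    P=W[(rr<R)&(abs(W[...,2]-z)<.004)]
    if len(P)>20: print(n,z,len(P),np.percentile(P[:,2],[20,50,80]).round(4),cv2.minEnclosingCircle((P[:,:2]*1000).astype(np.float32)))
  P=W[(rr<.03)&(rr>.02)&(abs(W[...,2]-.122)<.005)]; print('tilt',np.linalg.lstsq(np.c_[P[:,:2],np.ones(len(P))],P[:,2],rcond=None)[0][:2])
"
```

```text
[0.545008   0.08918064 0.44371449] [ 0.00803806 -0.05989131  0.24114317]
wrist 0.178 847 [0.1787 0.1793 0.18  ] ((566.9381103515625, 167.5158233642578), 8.924452781677246)
wrist 0.164 1622 [0.1649 0.1655 0.1661] ((566.9675903320312, 167.59896850585938), 17.1334171295166)
wrist 0.122 4728 [0.1226 0.1233 0.124 ] ((567.1082763671875, 167.56057739257812), 32.35540771484375)
wrist 0.11 1484 [0.1107 0.1113 0.1119] ((567.2562866210938, 167.13755798339844), 36.581504821777344)
tilt [2.22261538e-04 4.24226676e-05]
side 0.178 112 [0.1764 0.1776 0.1783] ((568.216064453125, 167.4733428955078), 9.609996795654297)
side 0.164 226 [0.1628 0.1641 0.1648] ((568.3192749023438, 167.8375244140625), 16.942462921142578)
side 0.122 766 [0.1208 0.122  0.1228] ((567.5399169921875, 167.29620361328125), 32.874271392822266)
side 0.11 369 [0.1085 0.1099 0.1112] ((567.5331420898438, 167.70664978027344), 36.11039352416992)
tilt [0.00468895 0.0134306 ]
```

View pics/i.png

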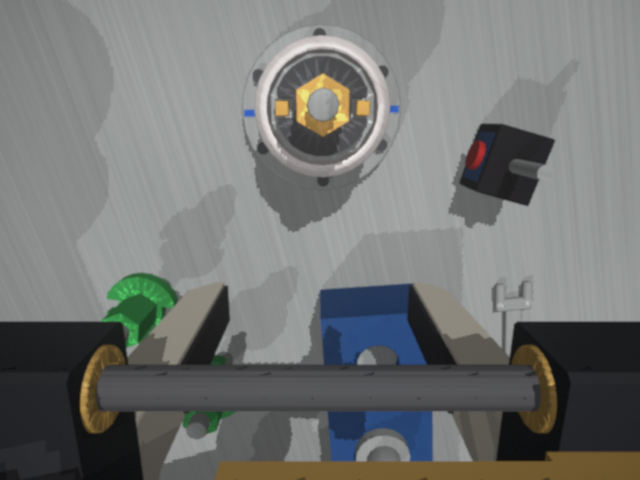

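The flange top stands exactly 12.0 mm above the face (123.3 against 111.3), so it is flat and centred. In the picture the dogs at (282,107) and (363,107) sit in the notches. Handing in.

```bash
python3 -c "
from plant import close_job
print(close_job())"
```

```text
the job is handed in; nothing more can be done
None
```

The brass-hex arbor is released and fully home in the spindle: flange flat on the face, notches over both dogs. The hardest push was about 24 N against the 30 N limit. I set its angle from the camera before lowering, so it dropped straight over the dogs without a search turn. I did not touch the other tools, and the job is handed in (no verdict shown).

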